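Close up the gift-box row on the display shelf

ROBOT

A 7-joint arm with a two-finger parallel gripper is mounted at the origin on the work surface. World frame = base frame: x ahead of the robot, y to its left, z up, the work surface at z = 0. Lengths are in mm, angles in rad, forces in N, time in s.
With the tool pointing down it reaches from about 425 to 1025 mm from the base axis. Payload 9.4 kg.
Tool frame: the origin (TCP) lies between the finger pads; the fingertips stand 19 mm ahead of it and the grasp point (between the pads) is the TCP; x points along the fingers, y is the direction in which the jaws open and shut, and the axes are right-handed (so a half turn about x gives the same grasp; the last joint's range is limited). The gripper opens to 85 mm and grips with 20 to 120 N. Pads are 22 mm wide; open, the fingers measure 114 mm over their backs; the gripper's body (76 mm by 85 mm) begins 54 mm behind the grasp point. The pads swing forward as they close: fully open they stand 13 mm farther back than shut.
Start: joints at [1.066, 0.599, -0.003, 1.599, 0.002, 0.943, -0.08], TCP at [300.771, -659.667, 216.975] pointing down, gripper open.
Joint ranges: [-2.57, 2.57], [-0.35, 1.97], [-1.29, 1.29], [0.11, 2.56], [-1.05, 4.19], [0.11, 1.86], [-2.63, 2.63]. Speed limits (rad/s): [2.22, 2.22, 3.01, 3.01, 3.14, 3.14, 3.14].

INTERFACE

Orientations are given as a rotation vector (axis times angle).
In Python, from cell import arm gives the robot as it stands.
- The arm moves only by the tool carry_out, never from a script. Its argument "increments" is a list of rows, each an object with "claw": the closure, from -1 (fully open) to 1 (shut); "travel": the shift along the tool's x, y, z in units of 0.5 m (1.0 is 0.5 m), a list of three; "twist": the turn, a rotation vector about the tool's x, y, z in units of 180 degrees (1.0 is 180 degrees), a list of three. A call has 1 to 8 rows; each row is the pose to reach, as a shift and turn from the pose commanded when the call began, along the tool's axes at that moment, turning the shorter way round; what a row does not reach only later rows make up. A row lasts 1/8 s, in which the tool goes at most 62.5 mm and 10.7 degrees, less where a joint would pass 70% of its speed; a pose out of reach is approached as far as the arm can. A call with a number of a shift or a turn outside -1 to 1 is refused whole. A call with a gripper value outside its range is refused whole. The fingers move at their own pace and stop on an object; the grip force is fixed at half the most. Time passes only in rows, so rows that repeat a pose let the fingers close. It gives the time, the measured TCP pose, the force and the opening at its end, in the units of the state.
- arm.get_state(): the state, without advancing time (a new reading comes with each control period).
- arm.capture(name): name is "side" or "top"; returns the picture (384x512x3 uint8, red, green, blue); there is no depth.
- arm.camera_info(name): a dict with "fx", "fy", "cx", "cy" (pixels), "position" and "attitude" of the camera in the world. Camera axes: x right, y down, z forward; pixel columns grow to the right and rows downward; lengths in mm; the calibration is good to about 2 mm. A picture is of the moment at which its call begins. camera_info takes no time and is no camera call.
- arm.sign_off(): hands the job in, once; it reports no verdict.
The state is a dict: "t": time; "qpos": joint angles; "joint_vel": joint speeds; "joint_efforts": joint torques, N m; "ee_pos": TCP position; "eef_rot": TCP orientation; "wrist_force": force on the tool from outside, world axes, zero at the start; "torque": the same for the moment, N m; "opening": finger opening in mm.
Only numpy, scipy, OpenCV 4.12 (cv2) and the standard library are available. Lean on these libraries where they do the work, as an engineer would, in place of code of your own. Each camera call takes 0.05 s, during which the arm holds its last target. There are 200 camera calls.

TASK

Make one tight, neat row of the three plain wooden gift boxes on the low display shelf: stand the one left on the counter upright on the shelf with the other two, then push all three back so that each has a short end flat against the back rail, and close them up side by side, in any order, with no gaps, against the end block. Leave the little blue jar on the shelf and everything else on the counter where it stands.

Things in the scene. Friction and masses are not known exactly. Their poses are not given: they have to be found in the camera images.
- shelf: Low dark-wood display shelf fixed to the counter: board 200 (x) by 440 (y) mm, flat top 40 mm above the counter. Origin: centre of its underside, at counter level. x points away from the robot (within 0.2 rad) to the back rail, y along the rail. Rail: 12 mm thick, full length of the far edge, rising 35 mm above the board, its front face at x = +88 mm. The near edge is open.
- end_block: Dark-wood block fixed on the shelf board at its left (shelf y +200 mm) or right end (-200 mm), differing from run to run: 130 (x) by 20 (y) by 45 mm high, square to the back rail and touching it. Origin: centre of its underside, on the board; axes as the shelf's. Its inner face, 10 mm from the origin towards the shelf's middle, and the rail form the corner for the row.
- box_wide: Plain light-wood gift box, closed, solid to handle, with a paper band round it: 100 mm long (its x), 64 mm wide (its y), 60 mm high, about 0.25 kg. Origin: centre of its underside. Starts on the shelf board, left or right of its middle, 30 to 70 mm short of the rail and turned up to 0.3 rad from square.
- box_narrow: The same kind of box: 100 mm long (x), 48 mm wide (y), 76 mm high, about 0.25 kg. Origin: centre of its underside. Starts on the shelf board beside the wide one, in either order, placed as crookedly; the two do not touch.
- box_mid: The same kind of box: 100 mm long (x), 56 mm wide (y), 68 mm high, about 0.25 kg. Origin: centre of its underside. Starts standing on the counter left or right of the shelf, with its length within about 0.4 rad of the world x axis. It can be gripped from above across its width.
- jar: Small round blue ceramic jar with a wooden lid, 52 mm across, 58 mm high, loose on the shelf board at the other end from the end block, about 22 mm beyond the board's middle towards the rail. Origin: centre of its underside. To be left alone.
- tin: Round steel tin, 72 mm across, 85 mm high, on the counter at the side of the shelf where the third box is not. Origin: centre of its underside. To be left alone.
- spool: Empty wooden spool, 56 mm across, 80 mm high, upright on the counter. Origin: centre of its underside. To be left alone.
- brush: Hand brush, about 190 mm long, lying on the counter beyond the right-hand things. Origin on its underside. To be left alone.
- cup: White mug, 76 mm across, 80 mm high, on the counter. Origin: centre of its underside. To be left alone.
- block: Cork block 120 by 60 by 30 mm lying on the counter. Origin: centre of its underside. To be left alone.
Things that resemble listed ones, but are neither listed nor needed, are in the scene too. Leave any red or turquoise look-alike of the box_wide alone. Leave any purple or yellow look-alike of the box_narrow alone.

How it is judged (in metres and radians):
At the end, for the whole second after the job is handed in: All three boxes stand upright and at rest on the shelf board, square to the rail (within 0.06 rad) with a short end within 5 mm of it, side by side, the whole row ending within 8 mm of its tight length (168 mm) from the end block, in any order (z of box_wide in the frame of shelf between 0.036 and 0.045 m and angle between each of box_wide, box_narrow, box_mid's own z axis and vertical below 0.06 rad and angle between the x axis of each of box_wide, box_narrow, box_mid and the x axis of shelf, either way round below 0.06 rad and x of each of box_wide, box_narrow, box_mid in the frame of shelf above 0.033 m and y of box_wide in the frame of end_block between -0.154 and 0.154 m and linear speed of each of box_wide, box_narrow, box_mid below 0.02 m/s and z of box_narrow in the frame of shelf between 0.036 and 0.045 m and y of box_narrow in the frame of end_block between -0.162 and 0.162 m and z of box_mid in the frame of shelf between 0.036 and 0.045 m and y of box_mid in the frame of end_block between -0.158 and 0.158 m); the robot touches nothing.
It fails at once if the blue jar is pushed more than 20 mm or tipped (distance of jar from where it was at the start of the episode above 0.02 m or angle between jar's own z axis and vertical above 0.4 rad).
It fails at once if another bystander on the counter is moved more than 30 mm (distance of any of tin, spool, brush, cup, block from where it was at the start of the episode above 0.03 m).
It fails at once if a gift box is tipped over (angle between any of box_wide, box_narrow, box_mid's own z axis and vertical above 0.9 rad).
It also fails if it takes over 72 s, if anything falls off the work surface, if the arm or the gripper's body presses on something with over 40 N, if the wrist force passes 120 N, or if a joint passes its speed limit or range.

## Working session

There is one attempt and no reset: what is moved stays moved. The work goes in short steps, Python scripts to look and compute and a tool call to move; the robot and the scene stay as the last step left them, time stands still between calls to the robot, and variables do not carry over. Pictures are saved under pics/ and viewed, about 8 in all and at most 12, crops included, and the job is handed in when it is done.

Besides the shell and the picture viewer there is one more tool, called after "Emit:" by a JSON object that holds its "op" and its "data", one argument or row to a line. carry_out: Moves the arm, as the interface text tells. Shifts and turns lie within -1 to 1; 1 stands for 0.5 m of shift or 180 degrees of turn. Its arguments: {"type":"object","properties":{"increments":{"type":"array"}},"required":["increments"]}

```bash
ls; mkdir -p pics; python3 - <<'E'
from cell import arm
import cv2
for n in("top","side"):
    im=arm.capture(n); cv2.imwrite(f"pics/{n}0.png",im[:,:,::-1]); print(n,arm.camera_info(n))
print(arm.get_state())
a=cv2.imread("pics/top0.png");b=cv2.imread("pics/side0.png")
E
```

```text
pics
top {'fx': 401.8731609381498, 'fy': 401.8731609381498, 'cx': 252.22790730317854, 'cy': 191.1126935432571, 'position': array([ 313.76087337,  -84.99455498, 1314.16065402]), 'attitude': array([-2.1324805 ,  2.18468562, -0.08621481])}
side {'fx': 477.9136212293338, 'fy': 477.9136212293338, 'cx': 261.72924543779084, 'cy': 200.88184934353103, 'position': array([ -240.95590463, -1264.28946823,  1045.84746218]), 'attitude': array([-2.1384702 ,  0.52604482, -0.28779823])}
{'t': 0.1, 'qpos': array([ 1.0662845 ,  0.60003972, -0.00255792,  1.60009594,  0.00177669,
        0.94294605, -0.07979407]), 'joint_vel': array([-0.00339696, -0.00055815,  0.00283158, -0.00230319, -0.00072803,
        0.00038669,  0.00031488]), 'joint_efforts': array([ 4.09960587e-03, -7.77992535e+01,  1.56888887e+00, -2.58627373e+01,
        1.25596079e-02,  5.43013302e-03,  7.66610310e-05]), 'ee_pos': array([ 300.58540123, -659.21973495,  216.19058884]), 'eef_rot': array([ 1.98516755,  0.43284318, -1.98602649]), 'wrist_force': array([ 0.54625823, -0.02811049, -0.80883616]), 'torque': array([-0.00123924, -0.00023601, -0.01100276]), 'opening': 85.46898118818933}
```

View pics/top0.png

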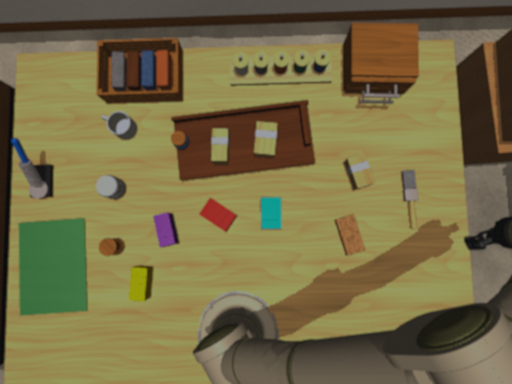

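View pics/side0.png

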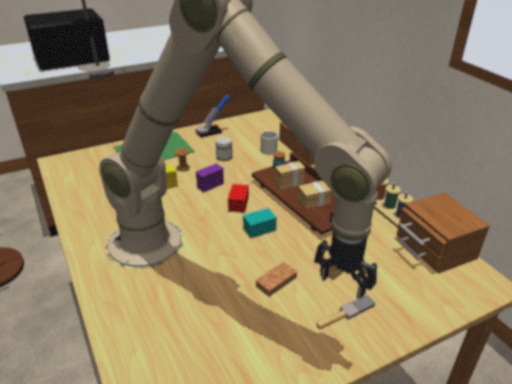

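The top picture shows the shelf with corners near (173,118), (306,102), (314,163) and (180,179). The end block is at its right end (306,125) and the jar at its left (179,139). The narrow box is at (219,145), the wide box at (265,138) and the mid box on the counter at (359,173). The side view agrees, though the arm hides part of it.

```bash
cat > h.py <<'E'
import numpy as np, cv2
from scipy.spatial.transform import Rotation as R
from scipy.optimize import minimize
DIM=dict(wide=(100,64,60),narrow=(100,48,76),mid=(100,56,68))
def proj(P,c):
    p=R.from_rotvec(c['attitude']).inv().apply(np.atleast_2d(P)-c['position'])
    return np.c_[c['fx']*p[:,0]/p[:,2]+c['cx'],c['fy']*p[:,1]/p[:,2]+c['cy']]
def back(px,z,c):
    px=np.atleast_2d(px).astype(float)
    d=R.from_rotvec(c['attitude']).apply(np.c_[(px[:,0]-c['cx'])/c['fx'],(px[:,1]-c['cy'])/c['fy'],np.ones(len(px))])
    return c['position']+d*((z-c['position'][2])/d[:,2])[:,None]
def cub(x,y,a,d,z0):
    v=np.array([(i*d[0]/2,j*d[1]/2) for i in(-1,1) for j in(-1,1)])
    q=v@np.array([[np.cos(a),np.sin(a)],[-np.sin(a),np.cos(a)]])+[x,y]
    return np.r_[np.c_[q,np.full(4,z0)],np.c_[q,np.full(4,z0+d[2])]]
K=8
def sil(P,c,shape,off):
    h=cv2.convexHull(((proj(P,c)-off+.5)*K).astype(np.float32))
    m=np.zeros((shape[0]*K,shape[1]*K),np.uint8); cv2.fillConvexPoly(m,np.round(h).astype(np.int32),255)
    return cv2.resize(m,shape[::-1],interpolation=cv2.INTER_AREA)/255.
def fit(mask,d,z0,c,x0):
    ys,xs=np.nonzero(mask); o=np.array([xs.min()-6,ys.min()-6]); m=mask[o[1]:ys.max()+7,o[0]:xs.max()+7].astype(float)
    f=lambda p:np.abs(sil(cub(p[0],p[1],p[2]/100,d,z0),c,m.shape,o)-m).sum()
    best=min((minimize(f,[x0[0],x0[1],a],method='Nelder-Mead',options=dict(initial_simplex=np.array([[x0[0],x0[1],a],[x0[0]+15,x0[1],a],[x0[0],x0[1]+15,a],[x0[0],x0[1],a+15]]))) for a in(-30,0,30)),key=lambda r:r.fun)
    return best.x[0],best.x[1],best.x[2]/100,best.fun,m.sum()
def shelf_pts(s): # s=(x,y,a): shelf local->world
    x,y,a=s; M=np.array([[np.cos(a),-np.sin(a)],[np.sin(a),np.cos(a)]])
    return lambda p:np.atleast_2d(p)@M.T+[x,y]
def to_shelf(s,p):
    x,y,a=s; M=np.array([[np.cos(a),-np.sin(a)],[np.sin(a),np.cos(a)]]); return (np.atleast_2d(p)-[x,y])@M
E
python3 - <<'E'
from h import *
from cell import arm
c=arm.camera_info('top'); im=cv2.imread('pics/top0.png')
s=back([(180,179),(314,163)],40,c); print(s, np.linalg.norm(s[0]-s[1]))
for n,p in dict(narrow=(219,145),wide=(265,138),mid=(359,173)).items():print(n,back(p,70,c))
cr=im[90:200,160:380]; cv2.imwrite('pics/crop0.png',cv2.resize(cr,None,fx=3.6,fy=3.6,interpolation=cv2.INTER_CUBIC))
for q in[(219,155),(265,150),(359,180),(240,160),(365,170),(340,130),(219,140),(264,142)]:print(q,im[q[1],q[0]],cv2.cvtColor(im[q[1]:q[1]+1,q[0]:q[0]+1],cv2.COLOR_BGR2HSV)[0,0])
E
```

```text
[[ 489.17593844  172.51398581   40.        ]
 [ 529.57140669 -258.19354492   40.        ]] 432.59770096347853
narrow [[590.02691095  42.35813055  70.        ]]
wide [[ 608.39196487 -103.26762862   70.        ]]
mid [[ 489.28403729 -392.24083783   70.        ]]
(219, 155) [ 89 152 152] [ 30 106 152]
(265, 150) [ 91 153 152] [ 30 103 153]
(359, 180) [ 82 141 152] [ 25 117 152]
(240, 160) [29 51 89] [ 11 172  89]
(365, 170) [ 79 129 153] [ 20 123 153]
(340, 130) [ 82 141 152] [ 25 117 152]
(219, 140) [156 154 151] [102   8 156]
(264, 142) [ 85 146 152] [ 27 112 152]
```

View pics/crop0.png

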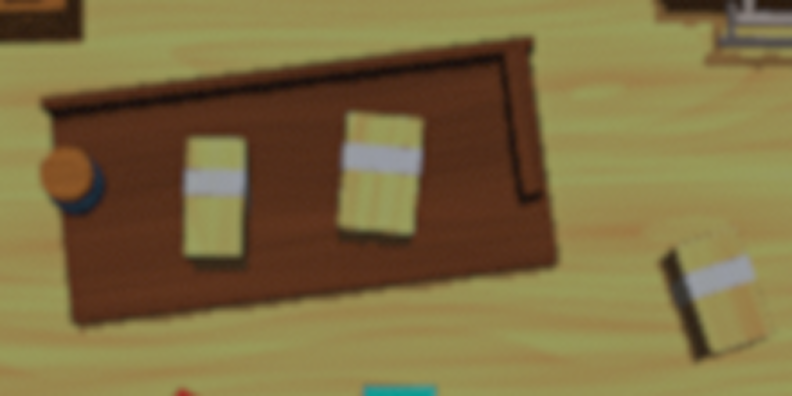

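The crop shows the three boxes clearly, with the sides that are in shade dark. The mid box's top corners are near crop (676,240), (735,225), (766,335) and (706,356). I will fit the shelf and top faces.

```bash
cat >> h.py <<'E'
def lightmask(im): return (im[:,:,1]>100).astype(np.uint8)
def boxfit(im,n,seed,c,z0=40):
    _,l=cv2.connectedComponents(lightmask(im)); m=l==l[seed[1],seed[0]]
    w=back(seed,z0+DIM[n][2],c)[0]; d=DIM[n]
    return fit(m,(d[0],d[1],0),z0+d[2],c,w)
E
python3 - <<'E'
from h import *
from cell import arm
c=arm.camera_info('top'); im=cv2.imread('pics/top0.png')
for n,p in dict(narrow=(219,150),wide=(265,148)).items():print(n,np.round(boxfit(im,n,p,c),3))
dark=(im[:,:,1]<90).astype(np.uint8)
cs,_=cv2.findContours(dark,cv2.RETR_EXTERNAL,cv2.CHAIN_APPROX_NONE)
k=[k for k in cs if cv2.pointPolygonTest(k,(240.,160.),False)>0][0]
m=np.zeros(dark.shape,np.uint8); cv2.drawContours(m,[k],-1,1,-1)
ys,xs=np.nonzero(m);o=np.array([xs.min()-6,ys.min()-6]);mm=m[o[1]:ys.max()+7,o[0]:xs.max()+7].astype(float)
def f(p):
    s=shelf_pts((p[0],p[1],p[2]/200))
    r=s([(88,-220),(88,220),(100,-220),(100,220)])
    r2=s([(-100,-220),(-100,220),(100,-220),(100,220)])
    P=np.r_[np.c_[r,np.full(4,75)],np.c_[r2,np.full(4,0)],np.c_[r2,np.full(4,40)]]
    return np.abs(sil(P,c,mm.shape,o)-mm).sum()
x0=np.array([600,-55,18.]);r=minimize(f,x0,method='Nelder-Mead',options=dict(initial_simplex=np.array([x0,x0+[15,0,0],x0+[0,15,0],x0+[0,0,12]])))
print('shelf',r.x[0],r.x[1],r.x[2]/200,r.fun,mm.sum(), xs.min(),xs.max(),ys.min(),ys.max())
s=(r.x[0],r.x[1],r.x[2]/200)
print('rail/block corner px est at top', back(np.array((502,58))/3.6+[160,90],75,c), shelf_pts(s)([(88,-190)]))
cr=np.array([(676,240),(735,225),(766,335),(706,356)])/3.6+[160,90]
w=back(cr,68,c);print(w,w.mean(0),np.linalg.norm(np.diff(w,axis=0),axis=1))
d=(w[0]+w[1]-w[2]-w[3]);print('yaw',np.arctan2(d[1],d[0]))
for q in[(179,139),(174,151)]:print('jar',back(q,98 if q[0]==179 else 40,c), to_shelf(s,back(q,98,c)[:,:2]))
E
```

```text
narrow [ 5.83384e+02  3.79180e+01 -5.90000e-02  2.40310e+01  5.33000e+02]
wide [ 6.02815e+02 -1.02916e+02 -1.10000e-01  2.99730e+01  6.84000e+02]
shelf 608.2242560202388 -31.956325166496924 0.09739307787371107 330.7372549019608 8812.0 171 314 100 180
rail/block corner px est at top [[ 706.73335091 -214.62460278   75.        ]] [[ 714.28267228 -212.49887511]]
[[ 542.02578187 -360.42041236   68.        ]
 [ 553.83377232 -412.01772736   68.        ]
 [ 456.97137745 -433.64506144   68.        ]
 [ 440.09737582 -381.35706614   68.        ]] [ 498.23207686 -396.86006682   68.        ] [52.93119641 99.24749428 54.94330154]
yaw 0.2109296054633459
jar [[606.19155629 163.31209686  98.        ]] [[ 16.96467477 194.54071122]]
jar [[581.0422887  191.57528383  40.        ]] [[-18.65035139 213.76869078]]
```

```bash
cat >> h.py <<'E'
S=(607.5,-33,0.096)
def plan(st,*T):
    "T: (x,y,z,yaw) world; tool y axis along +-(box y at yaw). prints travel, twist"
    R0=R.from_rotvec(st['eef_rot'])
    print('t',round(st['t'],2),'pos',np.round(st['ee_pos'],1),'yaw',np.round(np.arctan2(*(R0.as_matrix()[[1,0],1]))-np.pi/2,3),'F',np.round(st['wrist_force'],1),'op',round(st['opening'],1))
    for x,y,z,a in T:
        best=None
        for sg in(1,-1):
            ty=sg*np.array([-np.sin(a),np.cos(a),0]);tx=np.array([0,0,-1.])
            r=(R0.inv()*R.from_matrix(np.c_[tx,ty,np.cross(tx,ty)])).as_rotvec()
            if best is None or np.linalg.norm(r)<np.linalg.norm(best):best=r
        print('travel',np.round(R0.inv().apply(np.array([x,y,z])-st['ee_pos'])/500,4),'twist',np.round(best/np.pi,4))
def sh(x,y,z,da=0,s=S): return (*shelf_pts(s)([(x,y)])[0],z,s[2]+da)
E
python3 - <<'E'
from h import *
from cell import arm
st=arm.get_state(); print(R.from_rotvec(st['eef_rot']).as_matrix().round(3)); plan(st,(602.8,-102.9,216,-.11))
E
```

```text
[[-0.001  0.415 -0.91 ]
 [ 0.001 -0.91  -0.415]
 [-1.    -0.001  0.   ]]
t 0.1 pos [ 300.6 -659.2  216.2] yaw -2.714 F [ 0.5 -0.  -0.8] op 85.5
travel [ 0.0014 -0.7615 -1.0116] twist [0.1712 0.0002 0.0005]
```

Emit:
{"op": "carry_out", "data": {
  "increments": [
    {"claw": -1,"travel": [0,-0.74,-0.98],"twist": [0.171,0,0]},
    {"claw": -1,"travel": [0,-0.74,-0.98],"twist": [0.171,0,0]},
    {"claw": -1,"travel": [0,-0.74,-0.98],"twist": [0.171,0,0]},
    {"claw": -1,"travel": [0,-0.74,-0.98],"twist": [0.171,0,0]},
    {"claw": -1,"travel": [0,-0.74,-0.98],"twist": [0.171,0,0]},
    {"claw": -1,"travel": [0,-0.74,-0.98],"twist": [0.171,0,0]},
    {"claw": -1,"travel": [0,-0.74,-0.98],"twist": [0.171,0,0]},
    {"claw": -1,"travel": [0,-0.74,-0.98],"twist": [0.171,0,0]}
  ]
}}

```text
t: 1.1
ee_pos: [539.5, -218.0, 216.9]
eef_rot: [-2.165, 0.119, 2.165]
wrist_force: [0.8, -0.3, -0.0]
opening: 85.3
```

```bash
python3 - <<'E'
from h import *
from cell import arm
plan(arm.get_state(),(602.8,-102.9,180,-.11),(602.8,-102.9,68,-.11))
E
```

```text
t 1.1 pos [ 539.5 -218.   216.9] yaw -3.251 F [ 0.8 -0.3 -0. ] op 85.3
travel [ 0.0737 -0.2427 -0.1008] twist [ 0.0002  0.0001 -0.    ]
travel [ 0.2977 -0.2427 -0.1008] twist [ 0.0002  0.0001 -0.    ]
```

Emit:
{"op": "carry_out", "data": {
  "increments": [
    {"claw": -1,"travel": [0.05,-0.243,-0.1],"twist": [0,0,0]},
    {"claw": -1,"travel": [0.05,-0.243,-0.1],"twist": [0,0,0]},
    {"claw": -1,"travel": [0.05,-0.243,-0.1],"twist": [0,0,0]},
    {"claw": -1,"travel": [0.05,-0.243,-0.1],"twist": [0,0,0]}
  ]
}}

```text
t: 1.6
ee_pos: [601.5, -104.2, 191.4]
eef_rot: [-2.165, 0.117, 2.167]
wrist_force: [-0.1, -0.8, 0.2]
opening: 85.1
```

```bash
python3 - <<'E'
from h import *
from cell import arm
plan(arm.get_state(),(602.8,-102.9,180,-.11),(602.8,-102.9,68,-.11))
E
```

```text
t 1.6 pos [ 601.5 -104.2  191.4] yaw -3.25 F [-0.1 -0.8  0.2] op 85.1
travel [ 0.0228 -0.003  -0.0023] twist [ 0.0006  0.0004 -0.0001]
travel [ 0.2468 -0.003  -0.0025] twist [ 0.0006  0.0004 -0.0001]
```

Emit:
{"op": "carry_out", "data": {
  "increments": [
    {"claw": -1,"travel": [0.12,-0.002,-0.002],"twist": [0,0,0]},
    {"claw": -1,"travel": [0.2,-0.002,-0.002],"twist": [0,0,0]},
    {"claw": -1,"travel": [0.244,-0.002,-0.002],"twist": [0,0,0]},
    {"claw": -1,"travel": [0.244,-0.002,-0.002],"twist": [0,0,0]},
    {"claw": 1,"travel": [0.244,-0.002,-0.002],"twist": [0,0,0]},
    {"claw": 1,"travel": [0.244,-0.002,-0.002],"twist": [0,0,0]},
    {"claw": 1,"travel": [0.244,-0.002,-0.002],"twist": [0,0,0]},
    {"claw": 1,"travel": [0.244,-0.002,-0.002],"twist": [0,0,0]}
  ]
}}

```text
t: 2.6
ee_pos: [603.4, -104.8, 71.9]
eef_rot: [-2.167, 0.12, 2.162]
wrist_force: [-1.2, -1.4, 6.6]
opening: 62.3
```

```bash
python3 - <<'E'
from h import *
from cell import arm
plan(arm.get_state(),(602.8,-102.9,76,-.11),sh(30,-134,76),sh(36,-134,69))
c=arm.camera_info('top');im=arm.capture('top')[:,:,::-1]
cv2.imwrite('pics/t1.png',cv2.resize(im[80:200,150:390],None,fx=3.2,fy=3.2,interpolation=cv2.INTER_CUBIC))
E
```

```text
t 2.6 pos [ 603.4 -104.8   71.9] yaw -3.252 F [-1.2 -1.4  6.6] op 62.3
travel [-0.0082 -0.0036  0.0016] twist [-0.0001 -0.0007 -0.0002]
travel [-0.0079  0.1064 -0.106 ] twist [-0.0657 -0.0007 -0.0003]
travel [ 0.0061  0.1039 -0.1177] twist [-0.0657 -0.0007 -0.0003]
```

Emit:
{"op": "carry_out", "data": {
  "increments": [
    {"claw": 1,"travel": [-0.016,0,0],"twist": [0,0,0]},
    {"claw": 1,"travel": [-0.02,0.035,-0.03],"twist": [-0.02,0,0]},
    {"claw": 1,"travel": [-0.02,0.07,-0.06],"twist": [-0.045,0,0]},
    {"claw": 1,"travel": [-0.02,0.108,-0.096],"twist": [-0.0655,0,0]},
    {"claw": 1,"travel": [-0.02,0.108,-0.096],"twist": [-0.0655,0,0]},
    {"claw": 1,"travel": [-0.004,0.108,-0.096],"twist": [-0.0655,0,0]},
    {"claw": 1,"travel": [-0.001,0.108,-0.096],"twist": [-0.0655,0,0]}
  ]
}}

```text
t: 3.52
ee_pos: [644.6, -162.1, 71.8]
eef_rot: [2.173, 0.104, -2.171]
wrist_force: [-5.5, -0.2, 23.6]
opening: 62.0
```

```bash
python3 - <<'E'
from h import *
from cell import arm
st=arm.get_state();plan(st,sh(38,-134,72)); print(to_shelf(S,st['ee_pos'][:2]))
E
```

```text
t 3.52 pos [ 644.6 -162.1   71.8] yaw -3.045 F [-5.5 -0.2 23.6] op 62.0
travel [-0.0003  0.0038 -0.0268] twist [ 0.0001 -0.0002 -0.0001]
[[  24.58809272 -132.09733962]]
```

Emit:
{"op": "carry_out", "data": {
  "increments": [
    {"claw": 1,"travel": [-0.003,0.004,-0.01],"twist": [0,0,0]},
    {"claw": 1,"travel": [-0.003,0.004,-0.02],"twist": [0,0,0]},
    {"claw": 1,"travel": [-0.003,0.004,-0.026],"twist": [0,0,0]},
    {"claw": 1,"travel": [-0.003,0.004,-0.03],"twist": [0,0,0]}
  ]
}}

```text
t: 4.03
ee_pos: [658.9, -162.8, 72.0]
eef_rot: [2.17, 0.105, -2.174]
wrist_force: [-4.4, 0.2, 7.5]
opening: 62.1
```

```bash
python3 - <<'E'
from h import *
from cell import arm
st=arm.get_state();plan(st,sh(38,-134,72)); print(to_shelf(S,st['ee_pos'][:2]))
E
```

```text
t 4.03 pos [ 658.9 -162.8   72. ] yaw -3.045 F [-4.4  0.2  7.5] op 62.1
travel [-0.     -0.0002  0.0014] twist [0.0001 0.0007 0.0001]
[[  38.71216869 -134.12368589]]
```

Emit:
{"op": "carry_out", "data": {
  "increments": [
    {"claw": 1,"travel": [0,0,-0.004],"twist": [0,0,0]},
    {"claw": 1,"travel": [0,0,-0.008],"twist": [0,0,0]}
  ]
}}

```text
t: 4.28
ee_pos: [660.1, -162.7, 72.0]
eef_rot: [2.165, 0.105, -2.18]
wrist_force: [-16.3, -0.8, 17.8]
opening: 62.2
```

```bash
python3 - <<'E'
from h import *
from cell import arm
st=arm.get_state();print(st['ee_pos'],st['wrist_force'],to_shelf(S,st['ee_pos'][:2]))
c=arm.camera_info('top');im=arm.capture('top')[:,:,::-1]
cv2.imwrite('pics/t2.png',cv2.resize(im[80:200,150:390],None,fx=3.2,fy=3.2,interpolation=cv2.INTER_CUBIC))
E
```

```text
[ 660.10412619 -162.74606522   71.98724324] [-16.25846303  -0.75424735  17.82163512] [[  39.92541324 -134.19089727]]
```

View pics/t2.png

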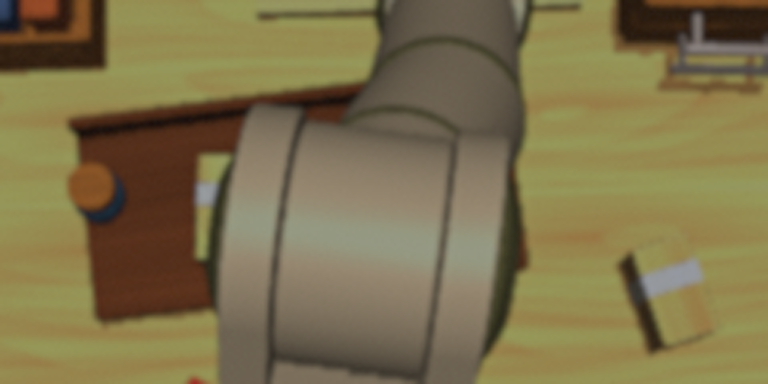

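Emit:
{"op": "carry_out", "data": {
  "increments": [
    {"claw": 1,"travel": [0,0,0.004],"twist": [0,0,0]},
    {"claw": -0.7,"travel": [0,0,0.004],"twist": [0,0,0]},
    {"claw": -0.7,"travel": [0,0,0.004],"twist": [0,0,0]},
    {"claw": -0.7,"travel": [-0.06,0,0.004],"twist": [0,0,0]},
    {"claw": -0.7,"travel": [-0.16,0,0.004],"twist": [0,0,0]},
    {"claw": 1,"travel": [-0.16,-0.114,0.004],"twist": [0,0,0]},
    {"claw": 1,"travel": [-0.16,-0.114,0.004],"twist": [0,0,0]},
    {"claw": 1,"travel": [-0.16,-0.114,0.004],"twist": [0,0,0]}
  ]
}}

```text
t: 5.32
ee_pos: [656.5, -106.0, 151.8]
eef_rot: [2.171, 0.106, -2.171]
wrist_force: [0.1, -0.4, 0.3]
opening: 17.7
```

```bash
python3 - <<'E'
from h import *
from cell import arm
plan(arm.get_state(),sh(39,-77,120),sh(39,-77,67),sh(39,-95,67),sh(39,-111,67))
E
```

```text
t 5.33 pos [ 656.5 -106.   151.8] yaw -3.044 F [ 0.1 -0.4  0.3] op 17.7
travel [ 0.0636 -0.0007  0.0056] twist [ 0.0005  0.     -0.0001]
travel [ 0.1696 -0.0007  0.0056] twist [ 0.0005  0.     -0.0001]
travel [0.1696 0.0353 0.0057] twist [ 0.0005  0.     -0.0001]
travel [0.1696 0.0673 0.0057] twist [ 0.0005  0.     -0.0001]
```

Emit:
{"op": "carry_out", "data": {
  "increments": [
    {"claw": 1,"travel": [0.08,0,0.005],"twist": [0,0,0]},
    {"claw": 1,"travel": [0.15,0,0.005],"twist": [0,0,0]},
    {"claw": 1,"travel": [0.168,0,0.005],"twist": [0,0,0]},
    {"claw": 1,"travel": [0.168,0.015,0.005],"twist": [0,0,0]},
    {"claw": 1,"travel": [0.168,0.03,0.005],"twist": [0,0,0]},
    {"claw": 1,"travel": [0.168,0.04,0.005],"twist": [0,0,0]},
    {"claw": 1,"travel": [0.168,0.05,0.005],"twist": [0,0,0]},
    {"claw": 1,"travel": [0.168,0.058,0.005],"twist": [0,0,0]}
  ]
}}

```text
t: 6.32
ee_pos: [656.9, -135.6, 68.4]
eef_rot: [2.173, 0.105, -2.171]
wrist_force: [0.7, 2.8, 2.6]
opening: -0.1
```

```bash
python3 - <<'E'
from h import *
from cell import arm
st=arm.get_state();plan(st,sh(39,-111,67));print(to_shelf(S,st['ee_pos'][:2]))
E
```

```text
t 6.33 pos [ 656.9 -135.6   68.4] yaw -3.045 F [0.7 2.8 2.6] op -0.1
travel [0.0028 0.0083 0.0007] twist [ 0.0001 -0.0002  0.    ]
[[  39.32283702 -106.8613924 ]]
```

Contact with light friction (2.8 N). I'll push on until the end block stops it.

Emit:
{"op": "carry_out", "data": {
  "increments": [
    {"claw": 1,"travel": [0,0.005,0],"twist": [0,0,0]},
    {"claw": 1,"travel": [0,0.01,0],"twist": [0,0,0]},
    {"claw": 1,"travel": [0,0.014,0],"twist": [0,0,0]}
  ]
}}

```text
t: 6.7
ee_pos: [657.3, -141.0, 68.1]
eef_rot: [2.172, 0.107, -2.173]
wrist_force: [-1.6, 9.2, 5.1]
opening: 0.4
```

```bash
python3 - <<'E'
from h import *
from cell import arm
st=arm.get_state();plan(st,sh(39,-111,67));print(to_shelf(S,st['ee_pos'][:2]))
E
```

```text
t 6.7 pos [ 657.3 -141.    68.1] yaw -3.044 F [-1.6  9.2  5.1] op 0.4
travel [ 0.0021 -0.0026  0.0004] twist [0.0004 0.0001 0.0005]
[[  39.20896409 -112.30262216]]
```

Emit:
{"op": "carry_out", "data": {
  "increments": [
    {"claw": 1,"travel": [0,-0.01,0],"twist": [0,0,0]},
    {"claw": 1,"travel": [-0.1,-0.02,0],"twist": [0,0,0]},
    {"claw": -1,"travel": [-0.2,-0.05,0],"twist": [0,0,0]}
  ]
}}

```text
t: 7.08
ee_pos: [654.2, -118.9, 168.2]
eef_rot: [2.17, 0.101, -2.175]
wrist_force: [1.3, -0.5, -0.3]
opening: 17.1
```

```bash
python3 - <<'E'
from h import *
from cell import arm
plan(arm.get_state(),(583.4,37.9,165,-.059),(583.4,37.9,72,-.059))
E
```

```text
t 7.08 pos [ 654.2 -118.9  168.2] yaw -3.047 F [ 1.3 -0.5 -0.3] op 17.1
travel [ 0.0063 -0.3255  0.1115] twist [ 0.0488  0.0006 -0.0004]
travel [ 0.1923 -0.3257  0.1111] twist [ 0.0488  0.0006 -0.0004]
```

Emit:
{"op": "carry_out", "data": {
  "increments": [
    {"claw": -1,"travel": [0,-0.325,0.111],"twist": [0.049,0,0]},
    {"claw": -1,"travel": [0,-0.325,0.111],"twist": [0.049,0,0]},
    {"claw": -1,"travel": [0,-0.325,0.111],"twist": [0.049,0,0]},
    {"claw": -1,"travel": [0,-0.325,0.111],"twist": [0.049,0,0]},
    {"claw": -1,"travel": [0,-0.325,0.111],"twist": [0.049,0,0]}
  ]
}}

```text
t: 7.7
ee_pos: [584.3, 38.0, 168.0]
eef_rot: [-2.193, 0.065, 2.192]
wrist_force: [0.1, -0.9, 0.1]
opening: 85.3
```

```bash
python3 - <<'E'
from h import *
from cell import arm
plan(arm.get_state(),(583.4,37.9,72,-.059))
E
```

```text
t 7.7 pos [584.3  38.  168. ] yaw -3.199 F [ 0.1 -0.9  0.1] op 85.3
travel [0.192  0.0002 0.002 ] twist [ 0.0004 -0.0001 -0.0003]
```

Emit:
{"op": "carry_out", "data": {
  "increments": [
    {"claw": -1,"travel": [0.11,0,0.001],"twist": [0,0,0]},
    {"claw": -1,"travel": [0.185,0,0.002],"twist": [0,0,0]},
    {"claw": -1,"travel": [0.185,0,0.002],"twist": [0,0,0]},
    {"claw": 1,"travel": [0.185,0,0.002],"twist": [0,0,0]},
    {"claw": 1,"travel": [0.185,0,0.002],"twist": [0,0,0]},
    {"claw": 1,"travel": [0.185,0,0.002],"twist": [0,0,0]},
    {"claw": 1,"travel": [0.185,0,0.002],"twist": [0,0,0]},
    {"claw": 1,"travel": [0.185,0,0.002],"twist": [0,0,0]}
  ]
}}

```text
t: 8.7
ee_pos: [584.1, 38.6, 77.3]
eef_rot: [-2.195, 0.063, 2.189]
wrist_force: [0.1, -1.8, 5.6]
opening: 47.1
```

```bash
python3 - <<'E'
from h import *
from cell import arm
plan(arm.get_state(),sh(30,-80,84),sh(30,-80,74))
E
```

```text
t 8.7 pos [584.1  38.6  77.3] yaw -3.199 F [ 0.1 -1.8  5.6] op 47.1
travel [-0.013   0.2891 -0.1388] twist [-0.049 -0.001 -0.   ]
travel [ 0.007   0.2891 -0.1387] twist [-0.049 -0.001 -0.   ]
```

Emit:
{"op": "carry_out", "data": {
  "increments": [
    {"claw": 1,"travel": [-0.016,0,0],"twist": [0,0,0]},
    {"claw": 1,"travel": [-0.02,0.09,-0.045],"twist": [-0.018,0,0]},
    {"claw": 1,"travel": [-0.02,0.18,-0.09],"twist": [-0.034,0,0]},
    {"claw": 1,"travel": [-0.02,0.26,-0.12],"twist": [-0.049,0,0]},
    {"claw": 1,"travel": [-0.02,0.283,-0.136],"twist": [-0.049,0,0]},
    {"claw": 1,"travel": [-0.02,0.283,-0.136],"twist": [-0.049,0,0]},
    {"claw": 1,"travel": [-0.006,0.283,-0.136],"twist": [-0.049,0,0]},
    {"claw": 1,"travel": [-0.003,0.283,-0.136],"twist": [-0.049,0,0]}
  ]
}}

```text
t: 9.7
ee_pos: [642.2, -104.1, 77.3]
eef_rot: [2.17, 0.108, -2.172]
wrist_force: [-6.0, -0.1, 16.2]
opening: 46.7
```

```bash
python3 - <<'E'
from h import *
from cell import arm
st=arm.get_state();plan(st,sh(40,-77,77));print(to_shelf(S,st['ee_pos'][:2]))
E
```

```text
t 9.7 pos [ 642.2 -104.1   77.3] yaw -3.043 F [-6.  -0.1 16.2] op 46.7
travel [ 0.0005  0.0058 -0.0245] twist [0.0008 0.0003 0.0003]
[[ 27.75525519 -74.10627689]]
```

Emit:
{"op": "carry_out", "data": {
  "increments": [
    {"claw": 1,"travel": [-0.002,0.002,-0.01],"twist": [0,0,0]},
    {"claw": 1,"travel": [-0.002,0.003,-0.018],"twist": [0,0,0]},
    {"claw": 1,"travel": [-0.002,0.003,-0.024],"twist": [0,0,0]},
    {"claw": 1,"travel": [-0.002,0.003,-0.029],"twist": [0,0,0]},
    {"claw": 1,"travel": [-0.002,0.003,-0.032],"twist": [0,0,0]}
  ]
}}

```text
t: 10.32
ee_pos: [655.6, -105.9, 77.7]
eef_rot: [2.166, 0.105, -2.18]
wrist_force: [-13.1, 1.7, 8.7]
opening: 46.9
```

```bash
python3 - <<'E'
from h import *
from cell import arm
st=arm.get_state();plan(st,sh(40,-77,77));print(to_shelf(S,st['ee_pos'][:2]))
E
```

```text
t 10.32 pos [ 655.6 -105.9   77.7] yaw -3.046 F [-13.1   1.7   8.7] op 46.9
travel [ 0.0013 -0.0004  0.0018] twist [-0.      0.002   0.0004]
[[ 40.91134877 -77.21355099]]
```

Emit:
{"op": "carry_out", "data": {
  "increments": [
    {"claw": 1,"travel": [0,0,0.004],"twist": [0,0,0]},
    {"claw": -0.32,"travel": [0,0,0.004],"twist": [0,0,0]},
    {"claw": -0.32,"travel": [0,0,0.004],"twist": [0,0,0]},
    {"claw": -0.32,"travel": [-0.06,0,0.004],"twist": [0,0,0]},
    {"claw": -0.32,"travel": [-0.16,0,0.004],"twist": [0,0,0]},
    {"claw": 1,"travel": [-0.16,-0.102,0.004],"twist": [0,0,0]},
    {"claw": 1,"travel": [-0.16,-0.102,0.004],"twist": [0,0,0]},
    {"claw": 1,"travel": [-0.16,-0.102,0.004],"twist": [0,0,0]}
  ]
}}

```text
t: 11.32
ee_pos: [652.2, -55.5, 158.0]
eef_rot: [2.172, 0.105, -2.171]
wrist_force: [-0.4, -0.4, 0.1]
opening: 2.0
```

```bash
python3 - <<'E'
from h import *
from cell import arm
plan(arm.get_state(),sh(39,-26,67),sh(39,-62,67))
E
```

```text
t 11.32 pos [652.2 -55.5 158. ] yaw -3.044 F [-0.4 -0.4  0.1] op 2.0
travel [ 0.182  -0.0015  0.0067] twist [ 0.0004 -0.0001 -0.0001]
travel [0.1821 0.0705 0.0068] twist [ 0.0004 -0.0001 -0.0001]
```

Emit:
{"op": "carry_out", "data": {
  "increments": [
    {"claw": 1,"travel": [0.1,0,0.006],"twist": [0,0,0]},
    {"claw": 1,"travel": [0.17,0,0.006],"twist": [0,0,0]},
    {"claw": 1,"travel": [0.18,0.015,0.006],"twist": [0,0,0]},
    {"claw": 1,"travel": [0.18,0.028,0.006],"twist": [0,0,0]},
    {"claw": 1,"travel": [0.18,0.04,0.006],"twist": [0,0,0]},
    {"claw": 1,"travel": [0.18,0.052,0.006],"twist": [0,0,0]},
    {"claw": 1,"travel": [0.18,0.062,0.006],"twist": [0,0,0]},
    {"claw": 1,"travel": [0.18,0.068,0.006],"twist": [0,0,0]}
  ]
}}

```text
t: 12.32
ee_pos: [653.6, -88.6, 69.7]
eef_rot: [2.176, 0.107, -2.169]
wrist_force: [0.4, 8.3, 2.2]
opening: 0.2
```

```bash
python3 - <<'E'
from h import *
from cell import arm
st=arm.get_state();plan(st,sh(39,-64,67));print(to_shelf(S,st['ee_pos'][:2]))
E
```

```text
t 12.32 pos [653.6 -88.6  69.7] yaw -3.044 F [0.4 8.3 2.2] op 0.2
travel [0.0053 0.0084 0.0031] twist [ 0.0004 -0.001   0.0003]
[[ 40.55915365 -59.79645838]]
```

Emit:
{"op": "carry_out", "data": {
  "increments": [
    {"claw": 1,"travel": [0,0.005,0],"twist": [0,0,0]},
    {"claw": 1,"travel": [0,0.008,0],"twist": [0,0,0]},
    {"claw": 1,"travel": [0,0.01,0],"twist": [0,0,0]}
  ]
}}

```text
t: 12.7
ee_pos: [653.7, -88.7, 69.6]
eef_rot: [2.175, 0.116, -2.17]
wrist_force: [-3.2, 18.7, 10.0]
opening: -0.3
```

```bash
python3 - <<'E'
from h import *
from cell import arm
st=arm.get_state();plan(st,sh(39,-64,67));print(to_shelf(S,st['ee_pos'][:2]))
E
```

```text
t 12.7 pos [653.7 -88.7  69.6] yaw -3.041 F [-3.2 18.7 10. ] op -0.3
travel [0.0051 0.0082 0.0034] twist [ 0.0015 -0.0008  0.0018]
[[ 40.65502379 -59.91792041]]
```

Emit:
{"op": "carry_out", "data": {
  "increments": [
    {"claw": 1,"travel": [0,-0.014,0],"twist": [0,0,0]},
    {"claw": 1,"travel": [-0.1,-0.014,0],"twist": [0,0,0]},
    {"claw": 1,"travel": [-0.22,-0.014,0],"twist": [0,0,0]},
    {"claw": -1,"travel": [-0.22,0.1,0.05],"twist": [0,0,0]},
    {"claw": -1,"travel": [-0.22,0.3,0.15],"twist": [0,0,0]}
  ]
}}

```text
t: 13.32
ee_pos: [610.4, -207.2, 179.6]
eef_rot: [2.173, 0.104, -2.167]
wrist_force: [0.3, -1.2, -0.5]
opening: 36.0
```

```bash
python3 - <<'E'
from h import *
from cell import arm
plan(arm.get_state(),(498.2,-396.9,165,.211))
E
```

```text
t 13.32 pos [ 610.4 -207.2  179.6] yaw -3.044 F [ 0.3 -1.2 -0.5] op 36.0
travel [0.0293 0.3557 0.2604] twist [-0.0361 -0.0008 -0.0007]
```

Emit:
{"op": "carry_out", "data": {
  "increments": [
    {"claw": -1,"travel": [0.0,0.356,0.26],"twist": [-0.036,0,0]},
    {"claw": -1,"travel": [0.0,0.356,0.26],"twist": [-0.036,0,0]},
    {"claw": -1,"travel": [0.0,0.356,0.26],"twist": [-0.036,0,0]},
    {"claw": -1,"travel": [0.0,0.356,0.26],"twist": [-0.036,0,0]},
    {"claw": -1,"travel": [0.0,0.356,0.26],"twist": [-0.036,0,0]},
    {"claw": -1,"travel": [0.0,0.356,0.26],"twist": [-0.036,0,0]}
  ]
}}

```text
t: 14.08
ee_pos: [498.2, -394.7, 178.3]
eef_rot: [2.112, 0.222, -2.11]
wrist_force: [0.3, 0.1, -0.3]
opening: 85.2
```

```bash
python3 - <<'E'
from h import *
from cell import arm
plan(arm.get_state(),(498.2,-396.9,60,.211))
c=arm.camera_info('top');im=arm.capture('top')[:,:,::-1]
cv2.imwrite('pics/t3f.png',im)
cv2.imwrite('pics/t3.png',cv2.resize(im[85:200,165:345],None,fx=4.4,fy=4.4,interpolation=cv2.INTER_CUBIC))
E
```

```text
t 14.07 pos [ 498.2 -394.7  178.3] yaw -2.932 F [ 0.3  0.1 -0.3] op 85.2
travel [0.2365 0.0042 0.0009] twist [-0.0005 -0.0002 -0.0001]
```

View pics/t3.png

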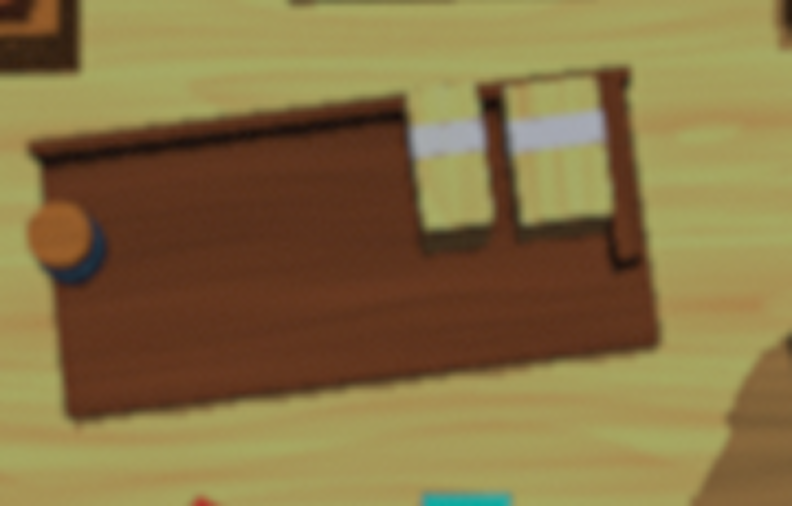

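```bash
python3 - <<'E'
from h import *
from cell import arm
c=arm.camera_info('top')
for n,z,pts in[('wide L/R/front',100,[(508,120),(519,222),(600,110),(612,215)]),('narrow',116,[(408,115),(424,230),(483,110),(492,222)]),('block inner',85,[(602,110),(612,255)]),('block outer',85,[(627,85),(640,255)])]:
    w=back(np.array(pts)/4.4+[165,85],z,c); print(n,np.round(to_shelf(S,w[:,:2]),1).tolist())
E
```

```text
wide L/R/front [[61.7, -126.2], [-11.8, -124.7], [60.7, -191.2], [-14.9, -189.6]]
narrow [[69.2, -56.5], [-13.0, -57.6], [66.2, -108.6], [-13.3, -104.9]]
block inner [[65.0, -194.7], [-40.0, -187.9]]
block outer [[80.9, -214.7], [-42.4, -207.4]]
```

The top view shows the wide box seated in the corner: its left edge is at shelf y≈-126 and its right edge at -190. The narrow box is at about -57 to -106, so there is a gap of about 19 mm between them. It probably sprang back when I lifted while still pressing. I'll bring the mid box in now and push the two home together, retreating further before lifting.

Emit:
{"op": "carry_out", "data": {
  "increments": [
    {"claw": -1,"travel": [0.12,0.004,0],"twist": [0,0,0]},
    {"claw": -1,"travel": [0.23,0.004,0],"twist": [0,0,0]},
    {"claw": -1,"travel": [0.28,0.004,0],"twist": [0,0,0]},
    {"claw": -1,"travel": [0.28,0.004,0],"twist": [0,0,0]},
    {"claw": 1,"travel": [0.28,0.004,0],"twist": [0,0,0]},
    {"claw": 1,"travel": [0.28,0.004,0],"twist": [0,0,0]},
    {"claw": 1,"travel": [0.28,0.004,0],"twist": [0,0,0]},
    {"claw": 1,"travel": [0.28,0.004,0],"twist": [0,0,0]}
  ]
}}

```text
t: 15.12
ee_pos: [499.6, -397.4, 40.4]
eef_rot: [2.113, 0.22, -2.107]
wrist_force: [-0.2, 0.6, 6.2]
opening: 54.6
```

Emit:
{"op": "carry_out", "data": {
  "increments": [
    {"claw": 1,"travel": [-0.1,0,0],"twist": [0,0,0]},
    {"claw": 1,"travel": [-0.2,0,0],"twist": [0,0,0]},
    {"claw": 1,"travel": [-0.3,0,0],"twist": [0,0,0]},
    {"claw": 1,"travel": [-0.3,0,0],"twist": [0,0,0]}
  ]
}}

```text
t: 15.62
ee_pos: [500.2, -398.3, 193.4]
eef_rot: [2.116, 0.215, -2.101]
wrist_force: [0.6, -0.2, -3.4]
opening: 54.2
```

```bash
python3 - <<'E'
from h import *
from cell import arm
plan(arm.get_state(),sh(15,0,190))
cv2.imwrite('pics/s4.png',cv2.resize(arm.capture('side')[100:300,150:420,::-1],None,fx=2.9,fy=2.9,interpolation=cv2.INTER_CUBIC))
E
```

```text
t 15.62 pos [ 500.2 -398.3  193.4] yaw -2.932 F [ 0.6 -0.2 -3.4] op 54.2
travel [ 0.0048 -0.6667 -0.3914] twist [ 0.036 -0.002 -0.002]
```

View pics/s4.png

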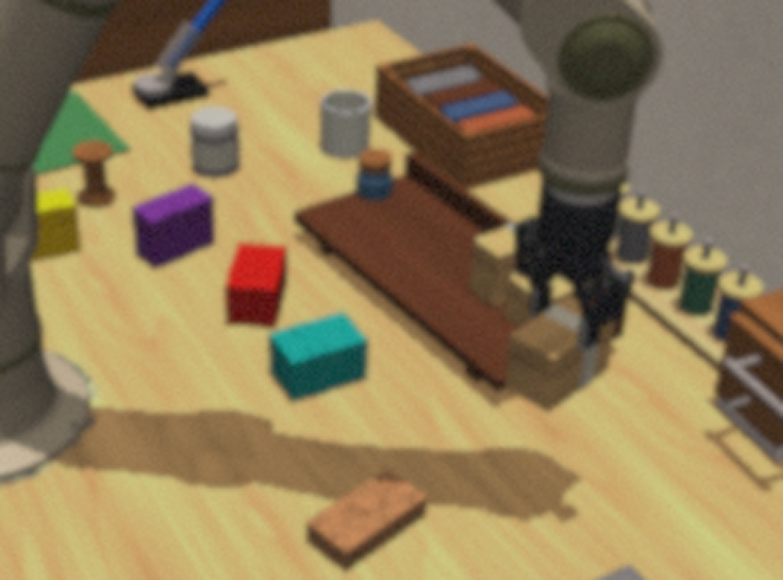

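The side view shows the mid box held level in the gripper at crop (560,350). The narrow box stands upright behind it at (495,265).

Emit:
{"op": "carry_out", "data": {
  "increments": [
    {"claw": 1,"travel": [0,-0.663,-0.387],"twist": [0.036,0,0]},
    {"claw": 1,"travel": [0,-0.663,-0.387],"twist": [0.036,0,0]},
    {"claw": 1,"travel": [0,-0.663,-0.387],"twist": [0.036,0,0]},
    {"claw": 1,"travel": [0,-0.663,-0.387],"twist": [0.036,0,0]},
    {"claw": 1,"travel": [0,-0.663,-0.387],"twist": [0.036,0,0]},
    {"claw": 1,"travel": [0,-0.663,-0.387],"twist": [0.036,0,0]},
    {"claw": 1,"travel": [0,-0.663,-0.387],"twist": [0.036,0,0]},
    {"claw": 1,"travel": [0,-0.663,-0.387],"twist": [0.036,0,0]}
  ]
}}

```text
t: 16.68
ee_pos: [617.9, -31.7, 186.8]
eef_rot: [2.169, 0.106, -2.173]
wrist_force: [-0.1, -0.2, -2.6]
opening: 54.8
```

```bash
python3 - <<'E'
from h import *
from cell import arm
st=arm.get_state();plan(st,sh(20,0,84),sh(20,0,80));print(to_shelf(S,st['ee_pos'][:2]))
E
```

```text
t 16.68 pos [617.9 -31.7 186.8] yaw -3.043 F [-0.1 -0.2 -2.6] op 54.8
travel [ 0.2056  0.0005 -0.0196] twist [ 0.0007  0.0007 -0.    ]
travel [ 0.2136  0.0005 -0.0196] twist [ 0.0007  0.0007 -0.    ]
[[10.45225003  0.25775663]]
```

Emit:
{"op": "carry_out", "data": {
  "increments": [
    {"claw": 1,"travel": [0.1,0,-0.02],"twist": [0,0,0]},
    {"claw": 1,"travel": [0.18,0,-0.02],"twist": [0,0,0]},
    {"claw": 1,"travel": [0.208,0,-0.02],"twist": [0,0,0]},
    {"claw": 1,"travel": [0.213,0,-0.02],"twist": [0,0,0]},
    {"claw": 1,"travel": [0.213,0,-0.035],"twist": [0,0,0]},
    {"claw": 1,"travel": [0.213,0,-0.048],"twist": [0,0,0]}
  ]
}}

```text
t: 17.42
ee_pos: [644.2, -30.0, 82.8]
eef_rot: [2.175, 0.105, -2.169]
wrist_force: [0.4, -0.5, -4.0]
opening: 54.8
```

```bash
python3 - <<'E'
from h import *
from cell import arm
st=arm.get_state();plan(st,sh(40,0,80));print(to_shelf(S,st['ee_pos'][:2]))
E
```

```text
t 17.43 pos [644.2 -30.   82.8] yaw -3.045 F [ 0.4 -0.5 -4. ] op 54.8
travel [ 0.0057 -0.0012 -0.0064] twist [ 0.0001 -0.0009 -0.    ]
[[36.80350999 -0.57661792]]
```

Emit:
{"op": "carry_out", "data": {
  "increments": [
    {"claw": 1,"travel": [0.004,0,0],"twist": [0,0,0]},
    {"claw": 1,"travel": [0.006,0,0],"twist": [0,0,0]},
    {"claw": 1,"travel": [0.006,0,-0.005],"twist": [0,0,0]},
    {"claw": 1,"travel": [0.006,0,-0.01],"twist": [0,0,0]}
  ]
}}

```text
t: 17.92
ee_pos: [644.8, -30.1, 80.4]
eef_rot: [2.167, 0.104, -2.177]
wrist_force: [-18.6, -2.5, 27.1]
opening: 54.6
```

```bash
python3 - <<'E'
from h import *
from cell import arm
st=arm.get_state();plan(st,sh(40,0,80));print(to_shelf(S,st['ee_pos'][:2]))
E
```

```text
t 17.93 pos [644.8 -30.1  80.4] yaw -3.045 F [-18.6  -2.5  27.1] op 54.6
travel [ 0.0008 -0.0014 -0.0052] twist [ 0.0001  0.0015 -0.0001]
[[37.3795527  -0.67924473]]
```

Emit:
{"op": "carry_out", "data": {
  "increments": [
    {"claw": 1,"travel": [-0.003,0,0.004],"twist": [0,0,0]},
    {"claw": -0.55,"travel": [-0.003,0,0.004],"twist": [0,0,0]},
    {"claw": -0.55,"travel": [-0.003,0,0.004],"twist": [0,0,0]},
    {"claw": -0.55,"travel": [-0.06,0,0.004],"twist": [0,0,0]},
    {"claw": -0.55,"travel": [-0.16,0,0.004],"twist": [0,0,0]},
    {"claw": 1,"travel": [-0.16,-0.125,0.004],"twist": [0,0,0]},
    {"claw": 1,"travel": [-0.16,-0.125,0.004],"twist": [0,0,0]},
    {"claw": 1,"travel": [-0.16,-0.125,0.004],"twist": [0,0,0]}
  ]
}}

```text
t: 18.92
ee_pos: [639.6, 32.8, 158.2]
eef_rot: [2.171, 0.106, -2.171]
wrist_force: [1.0, 0.0, 0.2]
opening: 11.6
```

```bash
python3 - <<'E'
from h import *
from cell import arm
plan(arm.get_state(),sh(34,62,68),sh(34,50,68),sh(34,0,68),sh(34,-9,68))
E
```

```text
t 18.93 pos [639.6  32.8 158.2] yaw -3.044 F [1.  0.  0.2] op 11.6
travel [0.1805 0.0008 0.0085] twist [ 0.0005  0.     -0.0001]
travel [0.1805 0.0248 0.0085] twist [ 0.0005  0.     -0.0001]
travel [0.1805 0.1248 0.0086] twist [ 0.0005  0.     -0.0001]
travel [0.1805 0.1428 0.0087] twist [ 0.0005  0.     -0.0001]
```

Emit:
{"op": "carry_out", "data": {
  "increments": [
    {"claw": 1,"travel": [0.1,0,0.008],"twist": [0,0,0]},
    {"claw": 1,"travel": [0.17,0,0.008],"twist": [0,0,0]},
    {"claw": 1,"travel": [0.18,0.01,0.008],"twist": [0,0,0]},
    {"claw": 1,"travel": [0.18,0.03,0.008],"twist": [0,0,0]},
    {"claw": 1,"travel": [0.18,0.046,0.008],"twist": [0,0,0]},
    {"claw": 1,"travel": [0.18,0.062,0.008],"twist": [0,0,0]},
    {"claw": 1,"travel": [0.18,0.078,0.008],"twist": [0,0,0]},
    {"claw": 1,"travel": [0.18,0.094,0.008],"twist": [0,0,0]}
  ]
}}

```text
t: 19.92
ee_pos: [640.4, -15.1, 68.8]
eef_rot: [2.173, 0.105, -2.171]
wrist_force: [-0.2, 2.9, 0.5]
opening: 0.0
```

```bash
python3 - <<'E'
from h import *
from cell import arm
st=arm.get_state();plan(st,sh(34,-9,68));print(to_shelf(S,st['ee_pos'][:2]))
E
```

```text
t 19.93 pos [640.4 -15.1  68.8] yaw -3.045 F [-0.2  2.9  0.5] op 0.0
travel [0.0017 0.0474 0.0009] twist [ 0.0002 -0.0002  0.    ]
[[34.44733406 14.70560358]]
```

Emit:
{"op": "carry_out", "data": {
  "increments": [
    {"claw": 1,"travel": [0,0.012,0],"twist": [0,0,0]},
    {"claw": 1,"travel": [0,0.024,0],"twist": [0,0,0]},
    {"claw": 1,"travel": [0,0.034,0],"twist": [0,0,0]},
    {"claw": 1,"travel": [0,0.042,0],"twist": [0,0,0]},
    {"claw": 1,"travel": [0,0.048,0],"twist": [0,0,0]}
  ]
}}

```text
t: 20.55
ee_pos: [642.8, -37.1, 68.5]
eef_rot: [2.173, 0.108, -2.171]
wrist_force: [2.4, 13.4, -0.4]
opening: -0.1
```

```bash
python3 - <<'E'
from h import *
from cell import arm
st=arm.get_state();plan(st,sh(34,-9,68));print(to_shelf(S,st['ee_pos'][:2]))
E
```

```text
t 20.55 pos [642.8 -37.1  68.5] yaw -3.044 F [ 2.4 13.4 -0.4] op -0.1
travel [0.001  0.003  0.0015] twist [ 0.0005 -0.0003  0.0005]
[[34.7671091  -7.51358959]]
```

Emit:
{"op": "carry_out", "data": {
  "increments": [
    {"claw": 1,"travel": [0,-0.02,0],"twist": [0,0,0]},
    {"claw": 1,"travel": [0,-0.04,0],"twist": [0,0,0]},
    {"claw": 1,"travel": [-0.1,-0.04,0],"twist": [0,0,0]},
    {"claw": 1,"travel": [-0.2,-0.04,0.05],"twist": [0,0,0]},
    {"claw": 1,"travel": [-0.2,0.2,0.35],"twist": [0,0,0]},
    {"claw": 1,"travel": [-0.2,0.35,0.4],"twist": [0,0,0]},
    {"claw": 1,"travel": [-0.2,0.5,0.45],"twist": [0,0,0]},
    {"claw": 1,"travel": [-0.2,0.5,0.45],"twist": [0,0,0]}
  ]
}}

```text
t: 21.55
ee_pos: [480.3, -230.6, 168.6]
eef_rot: [2.171, 0.105, -2.172]
wrist_force: [0.5, -1.5, 0.4]
opening: 0.1
```

```bash
python3 - <<'E'
from h import *
from cell import arm
plan(arm.get_state())
im=arm.capture('top')[:,:,::-1]
cv2.imwrite('pics/t5f.png',im)
cv2.imwrite('pics/t5.png',cv2.resize(im[90:185,225:335],None,fx=6,fy=6,interpolation=cv2.INTER_CUBIC))
E
```

```text
t 21.55 pos [ 480.3 -230.6  168.6] yaw -3.045 F [ 0.5 -1.5  0.4] op 0.1
```

View pics/t5.png

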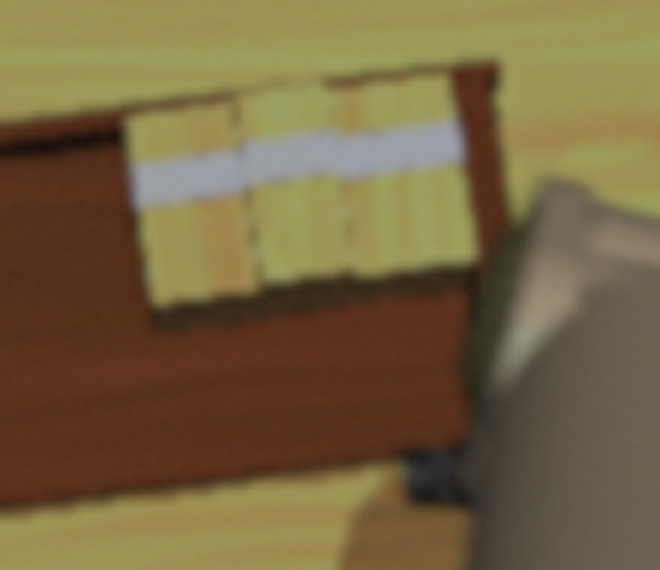

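The picture shows three boxes side by side with no visible gaps, against the end block at crop (465,170). Their front ends are at (150,305), (255,290), (355,275) and (475,262). I'll press each front end back against the rail to be sure.

```bash
python3 - <<'E'
from h import *
from cell import arm
c=arm.camera_info('top')
for n,z,pts in[('wide',100,[(358,276),(475,262),(448,75)]),('narrow',116,[(262,287),(350,274)]),('mid',108,[(155,306),(255,292),(125,115)])]:
    w=back(np.array(pts)/6+[225,90],z,c); print(n,np.round(to_shelf(S,w[:,:2]),1).tolist())
plan(arm.get_state(),sh(-50,-158,100),sh(-50,-158,68),sh(-24,-158,68))
E
```

```text
wide [[-14.2, -129.7], [-14.3, -189.9], [85.0, -189.1]]
narrow [[-17.5, -79.4], [-16.4, -124.4]]
mid [[-18.7, -24.5], [-17.8, -75.9], [82.5, -21.1]]
t 21.6 pos [ 475.1 -239.5  168.6] yaw -3.055 F [-4.2 -6.3 -0.8] op -0.1
travel [ 0.1361 -0.0722 -0.2031] twist [-0.003   0.0011 -0.0014]
travel [ 0.2001 -0.0724 -0.2033] twist [-0.003   0.0011 -0.0014]
travel [ 0.1999 -0.0729 -0.2553] twist [-0.003   0.0011 -0.0014]
```

Emit:
{"op": "carry_out", "data": {
  "increments": [
    {"claw": 1,"travel": [0,-0.072,-0.18],"twist": [0,0,0]},
    {"claw": 1,"travel": [0.1,-0.072,-0.18],"twist": [0,0,0]},
    {"claw": 1,"travel": [0.1,-0.072,-0.18],"twist": [0,0,0]},
    {"claw": 1,"travel": [0.1,-0.072,-0.18],"twist": [0,0,0]},
    {"claw": 1,"travel": [0.1,-0.072,-0.18],"twist": [0,0,0]}
  ]
}}

```text
t: 22.22
ee_pos: [567.2, -185.6, 119.7]
eef_rot: [2.173, 0.102, -2.171]
wrist_force: [0.6, -0.3, -0.3]
opening: 0.0
```

```bash
python3 - <<'E'
from h import *
from cell import arm
st=arm.get_state();print(to_shelf(S,st['ee_pos'][:2]))
plan(st,sh(-55,-158,68),sh(-24,-158,68))
E
```

```text
[[ -54.72662161 -148.03727016]]
t 22.23 pos [ 567.2 -185.6  119.7] yaw -3.047 F [ 0.6 -0.3 -0.3] op 0.0
travel [0.1033 0.0198 0.0006] twist [-0.0003 -0.0003 -0.0003]
travel [ 0.1034  0.0198 -0.0614] twist [-0.0003 -0.0003 -0.0003]
```

Emit:
{"op": "carry_out", "data": {
  "increments": [
    {"claw": 1,"travel": [0.08,0.019,0],"twist": [0,0,0]},
    {"claw": 1,"travel": [0.1,0.019,0],"twist": [0,0,0]},
    {"claw": 1,"travel": [0.1,0.019,-0.03],"twist": [0,0,0]},
    {"claw": 1,"travel": [0.1,0.019,-0.05],"twist": [0,0,0]},
    {"claw": 1,"travel": [0.1,0.019,-0.058],"twist": [0,0,0]},
    {"claw": 1,"travel": [0.1,0.019,-0.064],"twist": [0,0,0]}
  ]
}}

```text
t: 22.98
ee_pos: [600.7, -190.8, 69.0]
eef_rot: [2.172, 0.105, -2.171]
wrist_force: [-3.6, -0.9, 2.2]
opening: 0.2
```

```bash
python3 - <<'E'
from h import *
from cell import arm
st=arm.get_state();print(to_shelf(S,st['ee_pos'][:2]))
plan(st,sh(-24,-158,68))
E
```

```text
[[ -21.90448248 -156.42983754]]
t 22.98 pos [ 600.7 -190.8   69. ] yaw -3.045 F [-3.6 -0.9  2.2] op 0.2
travel [0.002  0.0031 0.0042] twist [ 0.0003 -0.0001 -0.    ]
```

Emit:
{"op": "carry_out", "data": {
  "increments": [
    {"claw": 1,"travel": [0,0,-0.006],"twist": [0,0,0]},
    {"claw": 1,"travel": [0,0,-0.01],"twist": [0,0,0]}
  ]
}}

```text
t: 23.22
ee_pos: [600.9, -190.7, 68.3]
eef_rot: [2.164, 0.105, -2.182]
wrist_force: [-15.5, 0.7, 13.7]
opening: -0.4
```

Emit:
{"op": "carry_out", "data": {
  "increments": [
    {"claw": 1,"travel": [0,0,0.03],"twist": [0,0,0]},
    {"claw": 1,"travel": [0,-0.056,0.04],"twist": [0,0,0]},
    {"claw": 1,"travel": [0,-0.112,0.04],"twist": [0,0,0]},
    {"claw": 1,"travel": [0,-0.112,0.02],"twist": [0,0,0]},
    {"claw": 1,"travel": [0,-0.112,0.01],"twist": [0,0,0]},
    {"claw": 1,"travel": [0,-0.112,0.004],"twist": [0,0,0]},
    {"claw": 1,"travel": [0,-0.112,0],"twist": [0,0,0]}
  ]
}}

```text
t: 24.1
ee_pos: [595.4, -135.8, 68.0]
eef_rot: [2.164, 0.104, -2.182]
wrist_force: [-17.7, 1.6, 14.0]
opening: 0.0
```

```bash
python3 - <<'E'
from h import *
from cell import arm
st=arm.get_state();print(to_shelf(S,st['ee_pos'][:2]))
plan(st,sh(-22,-102,68))
E
```

```text
[[ -21.87738742 -101.15119351]]
t 24.1 pos [ 595.4 -135.8   68. ] yaw -3.047 F [-17.7   1.6  14. ] op 0.0
travel [-0.0001  0.0017  0.0002] twist [-0.0004  0.0027  0.0003]
```

Emit:
{"op": "carry_out", "data": {
  "increments": [
    {"claw": 1,"travel": [0,0,0.03],"twist": [0,0,0]},
    {"claw": 1,"travel": [0,-0.05,0.04],"twist": [0,0,0]},
    {"claw": 1,"travel": [0,-0.104,0.04],"twist": [0,0,0]},
    {"claw": 1,"travel": [0,-0.104,0.02],"twist": [0,0,0]},
    {"claw": 1,"travel": [0,-0.104,0.01],"twist": [0,0,0]},
    {"claw": 1,"travel": [0,-0.104,0.004],"twist": [0,0,0]},
    {"claw": 1,"travel": [0,-0.104,0],"twist": [0,0,0]}
  ]
}}

```text
t: 24.98
ee_pos: [590.3, -84.4, 68.0]
eef_rot: [2.163, 0.103, -2.183]
wrist_force: [-19.0, 1.5, 15.2]
opening: -0.1
```

```bash
python3 - <<'E'
from h import *
from cell import arm
st=arm.get_state();print(to_shelf(S,st['ee_pos'][:2]))
plan(st)
E
```

```text
[[-22.00829495 -49.5127316 ]]
t 24.98 pos [590.3 -84.4  68. ] yaw -3.047 F [-19.    1.5  15.2] op -0.1
```

Emit:
{"op": "carry_out", "data": {
  "increments": [
    {"claw": 1,"travel": [0,0,0.04],"twist": [0,0,0]},
    {"claw": 1,"travel": [0,-0.08,0.05],"twist": [0,0,0]},
    {"claw": 1,"travel": [0,-0.15,0.05],"twist": [0,0,0]},
    {"claw": 1,"travel": [0,-0.15,-0.05],"twist": [0,0,0]},
    {"claw": 1,"travel": [0,-0.15,-0.115],"twist": [0,0,0]},
    {"claw": 1,"travel": [0,-0.13,-0.115],"twist": [0,0,0]},
    {"claw": 1,"travel": [0,-0.105,-0.115],"twist": [0,0,0]},
    {"claw": 1,"travel": [0,-0.09,-0.115],"twist": [0,0,0]}
  ]
}}

```text
t: 25.98
ee_pos: [647.0, -35.2, 68.4]
eef_rot: [2.172, 0.101, -2.174]
wrist_force: [0.3, 0.2, 0.2]
opening: -0.2
```

```bash
python3 - <<'E'
from h import *
from cell import arm
st=arm.get_state();print(to_shelf(S,st['ee_pos'][:2]))
plan(st,sh(34,-12,68))
E
```

```text
[[39.07668628 -5.96878536]]
t 25.98 pos [647.  -35.2  68.4] yaw -3.048 F [0.3 0.2 0.2] op -0.2
travel [0.0008 0.0121 0.0101] twist [-0.0006  0.0003 -0.0002]
```

Emit:
{"op": "carry_out", "data": {
  "increments": [
    {"claw": 1,"travel": [0,0.004,0],"twist": [0,0,0]},
    {"claw": 1,"travel": [0,0.008,0],"twist": [0,0,0]},
    {"claw": 1,"travel": [0,0.012,0],"twist": [0,0,0]},
    {"claw": 1,"travel": [0,0.012,0],"twist": [0,0,0]}
  ]
}}

```text
t: 26.48
ee_pos: [647.6, -36.2, 68.5]
eef_rot: [2.17, 0.11, -2.174]
wrist_force: [-2.1, 6.1, 3.5]
opening: 0.0
```

```bash
python3 - <<'E'
from h import *
from cell import arm
st=arm.get_state();print(to_shelf(S,st['ee_pos'][:2]))
plan(st)
E
```

```text
[[39.56270456 -6.99803823]]
t 26.48 pos [647.6 -36.2  68.5] yaw -3.043 F [-2.1  6.1  3.5] op 0.0
```

Emit:
{"op": "carry_out", "data": {
  "increments": [
    {"claw": 1,"travel": [0,-0.03,0],"twist": [0,0,0]},
    {"claw": 1,"travel": [0,-0.06,0],"twist": [0,0,0]},
    {"claw": 1,"travel": [-0.1,-0.06,0],"twist": [0,0,0]},
    {"claw": 1,"travel": [-0.2,-0.06,0.05],"twist": [0,0,0]},
    {"claw": 1,"travel": [-0.2,0.1,0.25],"twist": [0,0,0]},
    {"claw": 1,"travel": [-0.2,0.3,0.35],"twist": [0,0,0]},
    {"claw": 1,"travel": [-0.2,0.5,0.35],"twist": [0,0,0]},
    {"claw": 1,"travel": [-0.2,0.6,0.35],"twist": [0,0,0]}
  ]
}}

```text
t: 27.48
ee_pos: [520.8, -232.1, 168.9]
eef_rot: [2.172, 0.106, -2.17]
wrist_force: [1.7, 0.1, -0.5]
opening: -0.0
```

Emit:
{"op": "carry_out", "data": {
  "increments": [
    {"claw": 1,"travel": [0,0.1,0],"twist": [0,0,0]},
    {"claw": 1,"travel": [0,0.1,0],"twist": [0,0,0]},
    {"claw": 1,"travel": [0,0.1,0],"twist": [0,0,0]}
  ]
}}

```text
t: 27.85
ee_pos: [526.1, -280.0, 168.3]
eef_rot: [2.172, 0.106, -2.172]
wrist_force: [0.2, 0.9, -0.4]
opening: 0.1
```

```bash
python3 - <<'E'
from h import *
from cell import arm
plan(arm.get_state())
im=arm.capture('top')[:,:,::-1]; cv2.imwrite('pics/t6f.png',im)
b=arm.capture('side')[100:290,190:440,::-1]
a=cv2.resize(im[90:190,165:340],(770,440),interpolation=cv2.INTER_CUBIC)
cv2.imwrite('pics/t6.png',a);cv2.imwrite('pics/s6.png',cv2.resize(b,None,fx=3,fy=3,interpolation=cv2.INTER_CUBIC))
E
```

```text
t 27.85 pos [ 526.1 -280.   168.3] yaw -3.044 F [ 0.2  0.9 -0.4] op 0.1
```

View pics/t6.png

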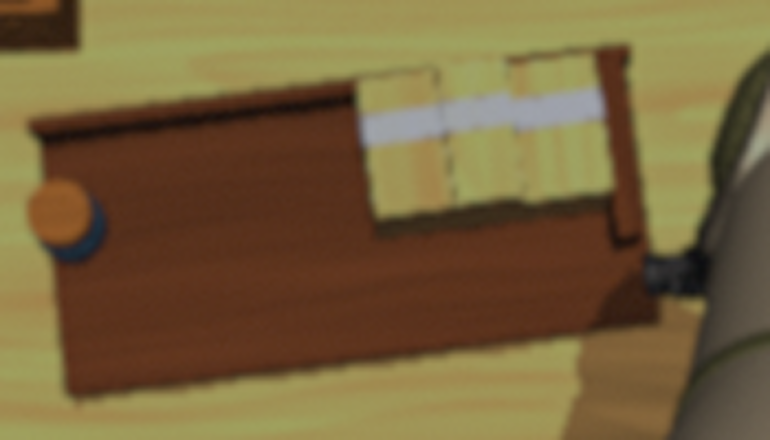

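View pics/s6.png

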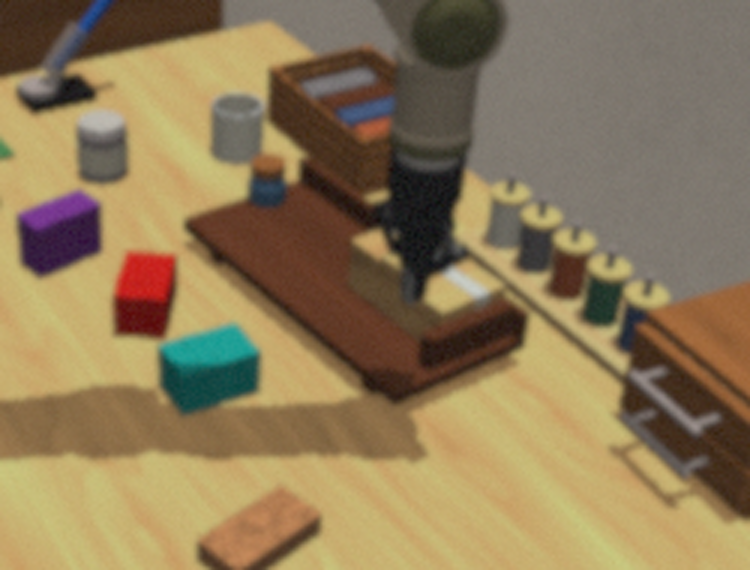

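The top view shows the row tight in the corner: its left edge is at (370,145), the end block at (612,130), and all three backs are at the rail. In both pictures the jar is undisturbed at (62,215). The gripper is clear of everything, so I'll hand in.

```bash
python3 -c "
from cell import arm
print(arm.sign_off())"
```

```text
the job is handed in; nothing more can be done
None
```

The three boxes are in one tight row on the shelf: wide against the end block, then narrow, then mid. I handed the job in at about 28 s with the gripper clear of everything. The system gave no verdict.

I gripped each box, set it square against the rail, pushed the row toward the end block, pressed each near end back to the rail, and closed the row once more from the side.

**Last checks**
- **Back rail:** all three near ends stopped the finger at the same depth, within about 0.2 mm, at 15–19 N.
- **Row length:** the last sideways push stopped about 1.3 mm short of the tight position, at about 6 N. The earlier push reached 0.8 mm short. Both are well inside the 8 mm allowed.
- **Pictures:** the last top view shows no gaps, the boxes square and the jar in its place. The side view shows the boxes upright, but the gripper hid part of the row.

**Problems and disagreements**
- **Narrow box:** my first push of it failed. It ended about 19 mm from the wide box, probably because I lifted while still pressing. Pushing it together with the mid box fixed that.
- **Camera against contact:** front-edge positions from the top view differed by up to 4 mm between boxes, while the finger contacts agreed closely. I put this down to blur in picking the edges and trusted the contacts.

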